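# Open the test port and hold the vent shutter half open for an airflow reading

### The job

We are about to take an airflow reading on the vent box in the cabinet under the kitchenette. First unscrew the winged cap of the test port anticlockwise as far as it goes (it is captive and stays on its port), then slide the sprung shutter on top of the box to half its travel and finish while still holding it there with the gripper, since it springs shut when let go. Do not run the shutter all the way open at any time, and leave the bucket, the plunger cup and the cruet where they stand.

Things in the scene. Friction and masses are not known exactly. Their poses are not given: they have to be found in the camera images.
- vent_box: White metal vent box fixed to the shelf, 200 (x) x 380 (y) x 70 mm high; origin at the centre of its underside. The shutter is in the middle of its top, with a round port on either side, 140 mm from the middle along the box's y: one is the test port with the winged cap, the other has a fixed smooth domed plug (110 mm above the shelf) and is not used; either way round.
- shutter (a joint): Travel of the sprung shutter in m: 0 shut (where the spring rests it), 0.070 fully open at its stop; it opens along the vent box's +y. Half travel is 0.035: its leading (+y) edge is then level with the dark cross marks on both rails. The spring pushes it shut with about 2 N at 0, 7 N at half, 12 N fully open, and shuts it when let go.
- shutter_fin (a point): Upright dark grey fin on the middle of the shutter, a 90 x 90 mm plate (upper face 76 mm above the shelf) running between rails 80 mm high. Fin: 36 mm along x, 14 mm thick along y (the sliding direction), 76 to 121 mm above the shelf. This point is at its centre, 100 mm above the shelf; axes parallel to the vent box's; it moves with the shutter.
- port_cap (a joint): Turn of the test port's captive cap in rad: grows anticlockwise seen from above; 1.5 is its open stop. It starts somewhere between 0 and 0.25, turns against light friction (0.08 N m) and stays where it is left; it does not rise as it turns.
- cap_wing (a point): The wing (flat bar) on top of the white round test port cap: 40 mm long along this point's x, 12 mm thick along its y, standing on the 44 mm wide cap from 106 to 135 mm above the shelf. This point is on the cap's turning axis, 122 mm above the shelf; its axes turn with the cap.
- bucket_mid (a point): Red plastic bucket, 220 mm across the rim, 190 mm high, standing loose; the point is on its axis 95 mm up. To be left alone.
- plunger_mid (a point): Black hard silicone plunger cup, 120 mm across, 95 mm high, standing loose rim down; the point is on its axis 47 mm up. To be left alone.
- cruet_mid (a point): Small stoppered glass vinegar cruet, 64 mm across, 144 mm high, standing loose; the point is on its axis 70 mm up. To be left alone.

How it is judged:
On the way, in this order (a step that is already met when the one before it is completed fails the run):
1. the winged cap is unscrewed to its stop with the shutter still shut (value of joint port_cap above 1.25 rad and value of joint shutter below 0.012 m), for 0.2 s.
2. the gripper holds the shutter still at half travel (value of joint shutter between 0.028 and 0.042 m and contact force between the fingers and shutter above 3 N), for 0.5 s.
At the end, for the whole second after the job is handed in: The cap stands at least 1.25 rad open (its stop is at 1.5), and the fingers hold the shutter (contact force above 3 N) still (under 10 mm/s), at 35 mm of its 70 mm travel, within 7 mm (all of step 2 and value of joint port_cap above 1.25 rad and velocity of joint shutter between -0.01 and 0.01 m/s); the arm keeps its last pose, push and grip.
It fails at once if the shutter was run all the way open (beyond 64 mm) (value of joint shutter above 0.064 m).
It fails at once if the bucket was moved more than 20 mm (distance of bucket_mid from where it was at the start of the episode above 0.02 m).
It fails at once if the plunger cup was moved more than 20 mm (distance of plunger_mid from where it was at the start of the episode above 0.02 m).
It fails at once if the cruet was moved more than 20 mm (distance of cruet_mid from where it was at the start of the episode above 0.02 m).
It also fails if it takes over 42 s, if anything falls off the work surface, if the arm or the gripper's body presses on something with over 40 N, if the wrist force passes 120 N, or if a joint passes its speed limit or range.

### The arm

A 7-joint arm with a two-finger parallel gripper is mounted at the origin on the work surface. World frame = base frame: x ahead of the robot, y to its left, z up, the work surface at z = 0. Lengths are in m, angles in rad, forces in N, time in s.
With the tool pointing down it reaches from about 0.425 to 0.925 m from the base axis. Payload 6.8 kg.
Tool frame: the origin (TCP) lies at the very end of the fingers, on their centre line; the grasp point (between the pads) lies 19 mm behind it; z points along the fingers, y is the line along which they close (so a half turn about z gives the same grasp; the last joint's range is limited). The gripper opens to 85 mm and grips with 20 to 120 N. Pads are 22 mm wide; open, the fingers measure 114 mm over their backs; the gripper's body (76 mm by 85 mm) begins 54 mm behind the grasp point. The pads swing forward as they close: fully open they stand 13 mm farther back than shut.
Start: joints at [1.013, 0.477, 0.022, 1.555, -0.011, 1.109, -0.083], TCP at [0.293, -0.608, 0.231] pointing down, gripper open.
Joint ranges: [-2.96, 2.96], [-0.34, 2.1], [-1.41, 1.46], [0.24, 2.44], [-1.37, 4.51], [0.17, 1.92], [-2.96, 2.96]. Speed limits (rad/s): [2.39, 2.39, 3.14, 3.14, 3.14, 3.14, 3.14].

### API

Orientations are given as a rotation vector (axis times angle).
In Python, from bench import monitor, optics, r gives the robot as it stands.
- The arm moves only by the shell command python3 -m crank 'ROWS' [OPENING] [FORCE]. ROWS is JSON, a list of rows, each a list of 2 entries, a list of its own where there are three numbers: the shift along the tool's x, y, z in cm, then the turn, a rotation vector about the tool's x, y, z in rad. A call has 1 to 5 rows; each row shifts and turns the commanded pose from where the row before left it, along the tool's axes as they then stand; what a row does not reach is not made up. A row lasts 1/10 s, in which the tool goes at most 50 mm and 8.59 degrees, less where a joint would pass 70% of its speed; a pose out of reach is approached as far as the arm can. A call is refused whole if a number of a shift passes 5 or a number of a turn 0.15, either way. A call with a gripper value outside its range is refused whole. OPENING is the finger opening in cm, from 0 to 8.54, set as the call begins (- or left out, the last holds). The fingers move at their own pace and stop on an object; FORCE is the grip in N (left out, the last holds). Time passes only in rows, so rows that do not move let the fingers close. It gives the time, the measured TCP pose, the force, the opening and the grip force at its end, in the units of the state.
- monitor.get_obs(): the state, without advancing time (a new reading comes with each control period).
- optics.grab_frame(name): name is "scene" or "side" or "wrist"; returns (picture, depth): 384x512x3 uint8, red, green, blue; 384x512 float32, m along the optical axis (not along the pixel's ray), 0 where there is no reading.
- optics.camera_model(name): a dict with "vertical_fov" (degrees; the focal length in pixels is half the picture's height over the tangent of half this angle, whatever the lens; pixels are square), "cx", "cy" (the principal point, pixels), "R" (3x3) and "t" (3): a world point X has camera coordinates R X + t; the wrist camera has in their place "hand_eye" (4x4, takes a point from camera to tool coordinates, whose origin is the TCP and whose axes are the flange's). Camera axes: x right, y down, z forward; pixel columns grow to the right and rows downward; lengths in m; the calibration is good to about 2 mm. A picture is of the moment at which its call begins: read the wrist's pose just before it. camera_model takes no time and is no camera call.
- r.hand_in(): hands the job in; it is judged then, once.
The state is a dict: "clock": time; "joints": joint angles; "qvel": joint speeds; "tau": joint torques, N m; "tcp_pos": TCP position; "orientation": TCP orientation; "contact_force": force on the tool from outside, world axes, zero at the start; "moment": the same for the moment, N m; "grip_width": finger opening in m; "gripper_force": force on a finger pad.
Only numpy, scipy, OpenCV 4.12 (cv2) and the standard library are available. Lean on these libraries where they do the work, as an engineer would, in place of code of your own. Each camera call takes 0.05 s, during which the arm holds its last target. There are 200 camera calls.

## Working session

There is one attempt and no reset: what is moved stays moved. The work goes in short steps, Python scripts to look and compute and a shell command to move; the robot and the scene stay as the last step left them, time stands still between calls to the robot, and variables do not carry over. Pictures are saved under pics/ and viewed, at most 10 in all, crops included, and the job is handed in when it is done.

```bash
mkdir -p pics; ls
cat > h.py <<'E'
import numpy as np, cv2
from bench import monitor, optics, r
from scipy.spatial.transform import Rotation as Ro
def pose():
    o=monitor.get_obs(); return np.array(o['tcp_pos']),Ro.from_rotvec(o['orientation']).as_matrix(),o
def grab(n,f):
    p,R,o=pose(); im,d=optics.grab_frame(n); cv2.imwrite('pics/%s.png'%f,im[:,:,::-1]); np.savez('pics/%s.npz'%f,d=d,p=p,R=R,n=n); return im,d
def w(f,u,v,z=None):
    "world point of pixel; z: intersect with height plane instead of depth"
    a=np.load('pics/%s.npz'%f); n=str(a['n']); m=optics.camera_model(n); F=192/np.tan(np.radians(m['vertical_fov'])/2)
    ray=np.array([(u-m['cx'])/F,(v-m['cy'])/F,1.])
    if n=='wrist':
        H=np.array(m['hand_eye']); A=a['R']@H[:3,:3]; c=a['R']@H[:3,3]+a['p']
    else:
        A=np.array(m['R']).T; c=-A@np.array(m['t'])
    D=a['d'][int(round(v)),int(round(u))]
    if z is not None: D=(z-c[2])/(A@ray)[2]
    return c+A@ray*D
E
python3 - <<'E'
from h import *
a,_=grab('scene','s0');b,_=grab('side','d0')
cv2.imwrite('pics/both.png',np.vstack([a,b])[:,:,::-1])
p,R,o=pose();print(o['clock'],p,R.round(3),o['grip_width'])
for n in('scene','side','wrist'):print(optics.camera_model(n))
E
```

```text
pics
0.1 [ 0.29327639 -0.60734883  0.23042681] [[ 0.9    0.435 -0.001]
 [ 0.435 -0.9    0.001]
 [-0.    -0.002 -1.   ]] 0.08555441869628799
{'vertical_fov': 42.592583982060255, 'cx': 258.3136206834608, 'cy': 192.18259446451106, 'R': array([[ 0.41610407,  0.9093099 , -0.0035921 ],
       [ 0.74631677, -0.3437692 , -0.56994211],
       [-0.51948886,  0.23447439, -0.821677  ]]), 't': array([-0.18404463, -0.33962238,  2.15787852])}
{'vertical_fov': 46.23266116448795, 'cx': 261.49766994637406, 'cy': 192.7805048177123, 'R': array([[-0.8949564 , -0.44610031, -0.0068964 ],
       [-0.34717649,  0.70603964, -0.61723294],
       [ 0.28021694, -0.5500023 , -0.78675024]]), 't': array([0.43923565, 0.26292966, 1.2559157 ])}
{'vertical_fov': 70.57805107859177, 'cx': 254.90249481751653, 'cy': 190.26764270490304, 'hand_eye': array([[ 3.50041161e-04, -9.54087864e-01, -2.99526667e-01,
         7.63203312e-02],
       [ 9.99999919e-01,  3.93043644e-04, -8.33215904e-05,
         1.92158931e-04],
       [ 1.97223171e-04, -2.99526614e-01,  9.54087925e-01,
        -1.41796568e-01],
       [ 0.00000000e+00,  0.00000000e+00,  0.00000000e+00,
         1.00000000e+00]])}
```

View pics/s0.png

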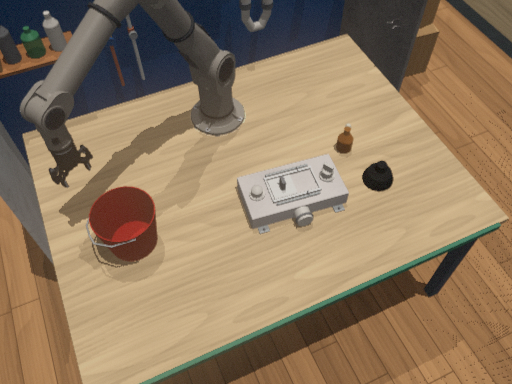

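View pics/d0.png

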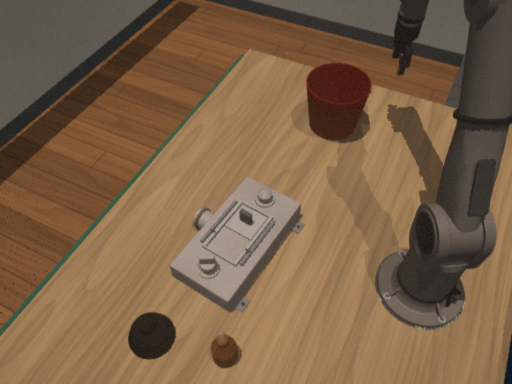

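The scene view shows the dome at (257,190), the fin at (283,183) and the winged cap at (327,170). The side view shows them at (265,196), (246,216) and (208,264). The shutter rests at the dome end, so it appears to open towards the cap.

Run:
```python
from h import *
for f,u,v,z,n in [('s0',282,178,.121,'fin'),('d0',246,211,.121,'fin'),('s0',328,166,.135,'cap'),('d0',207,260,.135,'cap'),('s0',257,186,.11,'dome'),('d0',265,192,.11,'dome'),('s0',345,140,.07,'cruet'),('d0',224,348,.07,'cruet'),('s0',378,175,.05,'pl'),('d0',152,335,.05,'pl'),('s0',124,205,.19,'bucket')]:
    print(n,w(f,u,v).round(3),w(f,u,v,z).round(3))
im=cv2.imread('pics/d0.png')[170:310,160:320]
cv2.imwrite('pics/c0.png',cv2.resize(im,None,fx=4.2,fy=4.2,interpolation=cv2.INTER_CUBIC))
```

```text
fin [0.505 0.068 0.116] [0.508 0.066 0.121]
fin [0.511 0.057 0.12 ] [0.51  0.057 0.121]
cap [0.54  0.239 0.136] [0.539 0.24  0.135]
cap [0.527 0.243 0.124] [0.523 0.248 0.135]
dome [ 0.495 -0.029  0.109] [ 0.495 -0.029  0.11 ]
dome [ 0.495 -0.034  0.113] [ 0.496 -0.036  0.11 ]
cruet [0.415 0.394 0.076] [0.411 0.398 0.07 ]
cruet [0.383 0.414 0.087] [0.387 0.409 0.07 ]
pl [0.608 0.431 0.057] [0.605 0.435 0.05 ]
pl [0.563 0.459 0.068] [0.57  0.455 0.05 ]
bucket [ 0.366 -0.495  0.101] [ 0.431 -0.493  0.19 ]
```

View pics/c0.png

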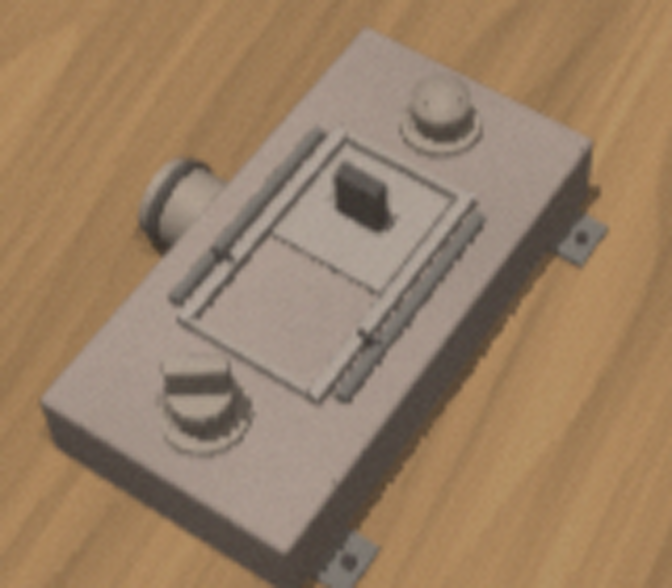

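The crop confirms that the shutter, with the fin at (360,195), sits at the dome end. Its cross marks are towards the wing at (195,385), so box +y runs from dome to cap, about -8° off world y. I'll move above the box to look from close by.

```bash
python3 -m crank '[[[0,0,-5],[0,0,0]],[[3.3,-3.6,0],[0,0,0]],[[3.3,-3.6,0],[0,0,0]],[[3.3,-3.6,0],[0,0,0]],[[3.3,-3.6,0],[0,0,0]]]'
python3 -m crank '[[[3.3,-3.6,0],[0,0,0]],[[3.3,-3.6,0],[0,0,0]],[[3.3,-3.6,0],[0,0,0]],[[3.3,-3.6,0],[0,0,0]],[[3.3,-3.6,0],[0,0,0]]]'
python3 -m crank '[[[3.3,-3.6,0],[0,0,0]],[[3.3,-3.6,0],[0,0,0]],[[3.3,-3.6,0],[0,0,0]],[[3.3,-3.6,0],[0,0,0]],[[3.3,-3.6,0],[0,0,0]]]'
python3 -m crank '[[[3.3,-3.6,0],[0,0,0]],[[3.3,-3.6,0],[0,0,0.15]],[[0,0,0],[0,0,0.15]],[[0,0,0],[0,0,0.15]],[[0,0,0],[0,0,0.15]]]'
python3 -m crank '[[[0,0,0],[0,0,0]],[[0,0,0],[0,0,0]]]'
python3 - <<'E'
from h import *
im,d=grab('wrist','w1');p,R,o=pose();print(o['clock'],p,R.round(3),np.round(o['joints'],2))
cv2.imwrite('pics/w1b.png',cv2.resize(im,None,fx=1.5,fy=1.5)[:,:,::-1])
E
```

```text
clock: 0.6
tcp_pos: [0.3499, -0.4187, 0.281]
orientation: [-3.062, -0.7, 0.0]
contact_force: [1.2, 1.0, 0.7]
grip_width: 0.0851
gripper_force: 0.0
clock: 1.1
tcp_pos: [0.42, -0.185, 0.2812]
orientation: [3.062, 0.7, -0.0]
contact_force: [0.2, -0.2, 0.8]
grip_width: 0.0855
gripper_force: 0.0
clock: 1.6
tcp_pos: [0.4904, 0.0486, 0.2813]
orientation: [3.062, 0.7, -0.0]
contact_force: [0.9, -0.4, 0.9]
grip_width: 0.0853
gripper_force: 0.0
clock: 2.1
tcp_pos: [0.517, 0.1359, 0.2807]
orientation: [3.134, -0.22, -0.002]
contact_force: [-0.0, 0.2, -0.0]
grip_width: 0.0853
gripper_force: 0.0
clock: 2.3
tcp_pos: [0.5171, 0.1355, 0.2811]
orientation: [3.135, -0.206, -0.001]
contact_force: [0.4, -0.1, 0.1]
grip_width: 0.0852
gripper_force: 0.0
2.35 [0.51720113 0.13548213 0.28121159] [[ 0.991 -0.131 -0.   ]
 [-0.131 -0.991 -0.   ]
 [-0.     0.    -1.   ]] [-0.    0.23 -0.43  1.81  0.11  1.13 -2.17]
```

View pics/w1b.png

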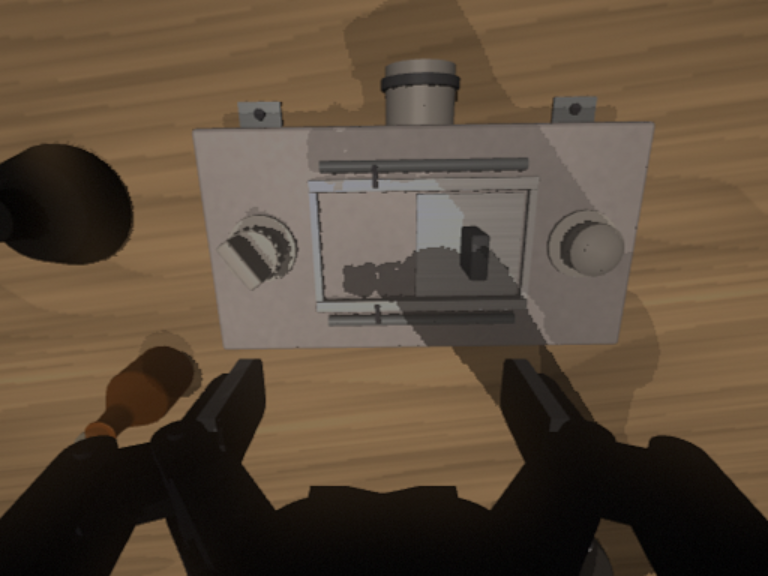

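Wrist view, 1.5x: wing top face about (222,248)–(255,290), fin top about (467,250), dome (597,250), with the box square to the picture. Next I'll measure the wing and fin from depth at their top heights.

```bash
cat > m.py <<'E'
from h import *
def tops(f,c,zlo,zhi,rad=.045):
    a=np.load('pics/%s.npz'%f); m=optics.camera_model('wrist');F=192/np.tan(np.radians(m['vertical_fov'])/2)
    v,u=np.mgrid[:384,:512];D=a['d'];H=np.array(m['hand_eye']);A=a['R']@H[:3,:3];t=a['R']@H[:3,3]+a['p']
    P=np.stack([(u-m['cx'])/F*D,(v-m['cy'])/F*D,D],-1)@A.T+t
    k=(P[...,2]>zlo)&(P[...,2]<zhi)&(np.hypot(P[...,0]-c[0],P[...,1]-c[1])<rad)&(D>0)
    Q=P[k];(cx,cy),(a1,a2),_=q=cv2.minAreaRect((Q[:,:2]*1000).astype(np.float32))
    b=cv2.boxPoints(q);e=[b[1]-b[0],b[2]-b[1]];e=max(e,key=lambda x:x@x)
    print(len(Q),Q[:,2].mean().round(4),'ctr',round(cx,1),round(cy,1),'size',round(a1,1),round(a2,1),'long axis deg',np.degrees(np.arctan2(e[1],e[0]))%180)
E
python3 - <<'E'
from m import *
tops('w1',(.53,.243),.130,.145)
tops('w1',(.51,.06),.115,.13)
tops('w1',(.495,-.032),.106,.118)
for u,v,z in [(222,248,.135),(235,238,.135),(255,290,.135),(467,228,.121),(467,278,.121)]: print(w('w1',u/1.5,v/1.5,z).round(4),w('w1',u/1.5,v/1.5).round(4))
E
```

```text
408 0.1338 ctr 531.5 240.2 size 40.0 12.1 long axis deg 27.623438
392 0.1198 ctr 511.2 61.9 size 14.3 35.2 long axis deg 173.26593
491 0.1079 ctr 499.7 -36.8 size 31.0 30.4 long axis deg 82.24228
[0.5463 0.2479 0.135 ] [0.5458 0.249  0.1325]
[0.5522 0.2369 0.135 ] [0.5496 0.2438 0.1171]
[0.512  0.2314 0.135 ] [0.4935 0.2556 0.0694]
[0.535  0.0692 0.121 ] [0.529  0.0634 0.0894]
[0.4962 0.0719 0.121 ] [0.4821 0.0641 0.077 ]
```

```bash
python3 -m crank '[[[0,-4,0],[0,0,0]],[[0,-4,2],[0,0,0]],[[0.05,-2.55,2],[0,0,0]],[[0,0,4],[0,0,-0.15]],[[0,0,4],[0,0,-0.15]]]' 5 40 | tail -0
python3 -m crank '[[[0,0,0],[0,0,-0.15]],[[0,0,0],[0,0,-0.15]],[[0,0,0],[0,0,0]],[[0,0,0],[0,0,0]]]'
python3 - <<'E'
from h import *
p,R,o=pose();print(p,np.degrees(np.arctan2(R[1,0],R[0,0])),R.T@(np.array([.5315,.2402,.111])-p)*100,o['moment'])
E
```

```text
clock: 3.25
tcp_pos: [0.5323, 0.2398, 0.1615]
orientation: [-3.058, -0.719, -0.0]
contact_force: [0.4, -0.1, 0.5]
grip_width: 0.05
gripper_force: 0.0
[0.53227939 0.23983802 0.16146645] 26.45799225013259 [-0.05501947 -0.06560948  5.04665022] [-0.01312773 -0.02559025  0.01987093]Exception ignored on flushing sys.stdout:
BrokenPipeError: [Errno 32] Broken pipe
```

```bash
python3 -m crank '[[[-0.05,-0.05,2.5],[0,0,0]],[[0,0,2.5],[0,0,-0.02]],[[0,0,0],[0,0,0]],[[0,0,0],[0,0,0]]]'
python3 -m crank '[[[0,0,0],[0,0,0]],[[0,0,0],[0,0,0]],[[0,0,0],[0,0,0]],[[0,0,0],[0,0,0]],[[0,0,0],[0,0,0]]]' 0 40
python3 -c "
from h import *
p,R,o=pose();print(p,o['contact_force'],o['moment'])"
```

```text
clock: 3.65
tcp_pos: [0.5314, 0.2403, 0.1118]
orientation: [3.05, 0.752, -0.0]
contact_force: [-0.5, -0.1, -0.4]
grip_width: 0.0496
gripper_force: 0.0
clock: 4.15
tcp_pos: [0.5321, 0.2406, 0.1126]
orientation: [-3.05, -0.754, -0.003]
contact_force: [-0.9, -0.8, 5.7]
grip_width: 0.0111
gripper_force: 42.0
[0.5320547  0.24059849 0.11261346] [-0.94490434 -0.77553106  5.73672774] [-0.23204662  0.28114966 -0.07261026]
```

```bash
python3 -m crank '[[[0,0,0],[0,0,-0.12]],[[0,0,0],[0,0,-0.12]],[[0,0,0],[0,0,-0.12]],[[0,0,0],[0,0,-0.12]],[[0,0,0],[0,0,-0.12]]]'
python3 -m crank '[[[0,0,0],[0,0,-0.12]],[[0,0,0],[0,0,-0.12]],[[0,0,0],[0,0,-0.12]],[[0,0,0],[0,0,-0.12]],[[0,0,0],[0,0,-0.12]]]'
python3 -m crank '[[[0,0,0],[0,0,-0.05]],[[0,0,0],[0,0,-0.05]],[[0,0,0],[0,0,0]],[[0,0,0],[0,0,0]]]'
python3 -c "
from h import *
p,R,o=pose();print(p,np.degrees(np.arctan2(R[1,0],R[0,0])),o['contact_force'],o['moment'])"
```

```text
clock: 4.65
tcp_pos: [0.532, 0.2407, 0.1126]
orientation: [2.687, 1.628, 0.003]
contact_force: [-1.0, -0.3, 6.2]
grip_width: 0.0109
gripper_force: 42.0
clock: 5.15
tcp_pos: [0.5318, 0.2407, 0.1126]
orientation: [2.086, 2.349, 0.002]
contact_force: [-1.4, -0.7, 6.6]
grip_width: 0.0114
gripper_force: 42.1
clock: 5.55
tcp_pos: [0.5318, 0.2407, 0.1126]
orientation: [1.971, 2.445, 0.002]
contact_force: [-2.2, -1.2, 7.3]
grip_width: 0.0112
gripper_force: 42.3
[0.53175935 0.24070745 0.11260925] 102.25911767316082 [-2.21866929 -1.15799841  7.27023162] [-0.24631716  0.45189999  0.10759033]
```

```bash
python3 -m crank '[[[0,0,0],[0,0,-0.05]],[[0,0,0],[0,0,-0.05]],[[0,0,0],[0,0,0]],[[0,0,0],[0,0,0]]]'
python3 -c "
from h import *
p,R,o=pose();print(p,np.degrees(np.arctan2(R[1,0],R[0,0])),o['contact_force'],o['moment'])"
```

```text
clock: 5.95
tcp_pos: [0.5318, 0.2407, 0.1126]
orientation: [-1.85, -2.539, -0.002]
contact_force: [-3.5, -0.6, 7.4]
grip_width: 0.0112
gripper_force: 47.9
[0.53175886 0.24073098 0.11262867] 107.82488993524471 [-3.53255129 -0.64066613  7.37339307] [-0.06193879  0.56564571 -0.93612137]
```

The wing is at its stop: it turned about 80° and the moment jumped to -0.94 N m. I'll release it, rise, turn on to the box axis and go above the fin.

```bash
python3 -m crank '[[[0,0,0],[0,0,0.06]],[[0,0,0],[0,0,0]],[[0,0,0],[0,0,0]],[[0,0,0],[0,0,0]]]' 5 
python3 -m crank '[[[0,0,-3],[0,0,0]],[[0,0,-5],[0,0,-0.15]],[[0,0,-3],[0,0,-0.15]],[[0,0,0],[0,0,-0.15]],[[0,0,0],[0,0,-0.15]]]'
python3 -m crank '[[[0,0,0],[0,0,-0.15]],[[0,0,0],[0,0,-0.15]],[[0,0,0],[0,0,-0.15]],[[0,0,0],[0,0,-0.15]],[[0,-4,0],[0,0,0]]]'
python3 -m crank '[[[0,-4,0],[0,0,0]],[[0,-4,0],[0,0,0]],[[0,-3,0],[0,0,0]],[[0,0,0],[0,0,0]],[[0,0,0],[0,0,0]]]'
python3 - <<'E'
from m import *
im,d=grab('wrist','w2')
p,R,o=pose();print(p,np.degrees(np.arctan2(R[1,0],R[0,0])),o['contact_force'])
tops('w2',(.53,.243),.130,.145)
tops('w2',(.51,.06),.115,.13,.035)
E
```

```text
clock: 6.35
tcp_pos: [0.5314, 0.2402, 0.1113]
orientation: [1.921, 2.486, -0.0]
contact_force: [-1.2, 0.0, 0.3]
grip_width: 0.0501
gripper_force: 0.0
clock: 6.85
tcp_pos: [0.532, 0.2405, 0.2227]
orientation: [1.092, 2.944, 0.002]
contact_force: [0.2, -0.4, -0.6]
grip_width: 0.0498
gripper_force: 0.0
clock: 7.35
tcp_pos: [0.5258, 0.2053, 0.222]
orientation: [-0.164, -3.137, -0.008]
contact_force: [0.1, -0.7, -1.2]
grip_width: 0.0502
gripper_force: 0.0
clock: 7.85
tcp_pos: [0.514, 0.0907, 0.2214]
orientation: [0.185, 3.136, 0.0]
contact_force: [0.6, -0.1, 0.1]
grip_width: 0.0502
gripper_force: 0.0
[0.51394583 0.09188471 0.22156893] 173.34630790727485 [ 0.44820568 -0.70850018 -0.09895971]
632 0.1337 ctr 531.2 239.3 size 12.6 40.0 long axis deg 105.79301
556 0.12 ctr 510.4 61.0 size 14.1 35.9 long axis deg 173.8158
```

View pics/w2.png

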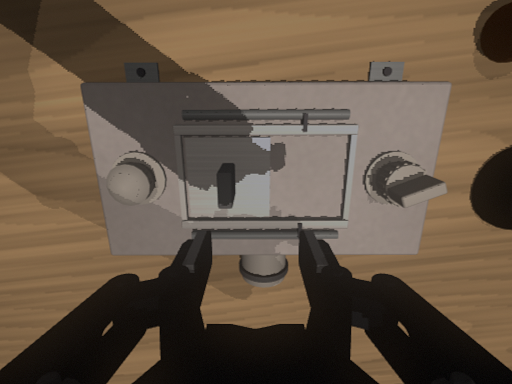

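Wing now at 105.8°, so the cap is open by at least 1.36 rad. The fin's top is at (228,185) px, or (0.5107, 0.0614) m, and the shutter is still shut. I'll lower on to the fin and grip it.

```bash
python3 -m crank '[[[0,-3.05,0],[0,0,0]],[[0,0,4],[0,0,0]],[[0,0,4],[0,0,0]],[[0,0,3],[0,0,0]],[[0,0,2.5],[0,0,0]]]'
python3 -m crank '[[[0,0,0],[0,0,0]],[[0,0,0],[0,0,0]]]'
python3 -m crank '[[[0,0,0],[0,0,0]],[[0,0,0],[0,0,0]],[[0,0,0],[0,0,0]],[[0,0,0],[0,0,0]],[[0,0,0],[0,0,0]]]' 0 60
```

```text
clock: 8.4
tcp_pos: [0.5098, 0.0628, 0.0848]
orientation: [-0.178, -3.136, -0.001]
contact_force: [0.5, 0.1, -0.1]
grip_width: 0.0501
gripper_force: 0.0
clock: 8.6
tcp_pos: [0.5105, 0.0628, 0.087]
orientation: [0.179, 3.136, 0.002]
contact_force: [-0.1, 0.3, 0.6]
grip_width: 0.0498
gripper_force: 0.0
clock: 9.1
tcp_pos: [0.5112, 0.0615, 0.0877]
orientation: [0.183, 3.134, 0.001]
contact_force: [-1.5, 0.7, 5.9]
grip_width: 0.013
gripper_force: 58.7
```

```bash
python3 -m crank '[[[0,0.7,0],[0,0,0]],[[0,0.7,0],[0,0,0]],[[0,0.7,0],[0,0,0]],[[0,0.7,0],[0,0,0]],[[0,0.7,0],[0,0,0]]]'
python3 -m crank '[[[0,0,0],[0,0,0]],[[0,0,0],[0,0,0]],[[0,0,0],[0,0,0]],[[0,0,0],[0,0,0]],[[0,0,0],[0,0,0]]]'
python3 - <<'E'
from m import *
im,d=grab('wrist','w3')
cv2.imwrite('pics/w3b.png',cv2.resize(im[60:300,60:480],None,fx=1.9,fy=1.9,interpolation=cv2.INTER_CUBIC)[:,:,::-1])
p,R,o=pose();print(p,R.T@(p-[.5112,.0615,.0877])*1000,o['contact_force'])
tops('w3',(.53,.243),.130,.145)
E
```

```text
clock: 9.6
tcp_pos: [0.515, 0.0943, 0.0876]
orientation: [0.185, 3.135, -0.006]
contact_force: [-3.3, -6.9, 13.2]
grip_width: 0.0132
gripper_force: 59.7
clock: 10.1
tcp_pos: [0.515, 0.0942, 0.0877]
orientation: [0.185, 3.135, -0.005]
contact_force: [-3.7, -5.9, 13.6]
grip_width: 0.0131
gripper_force: 60.1
[0.51501877 0.0941966  0.08765404] [ 0.05376813 32.91877894 -0.06014387] [-2.95666616 -6.6375872  12.43775171]
0 nan ctr 0.0 0.0 size 0.0 0.0 long axis deg 0.0m.py:9: RuntimeWarning: Mean of empty slice.
  print(len(Q),Q[:,2].mean().round(4),'ctr',round(cx,1),round(cy,1),'size',round(a1,1),round(a2,1),'long axis deg',np.degrees(np.arctan2(e[1],e[0]))%180)
  ret = ret.dtype.type(ret / rcount)
```

View pics/w3b.png

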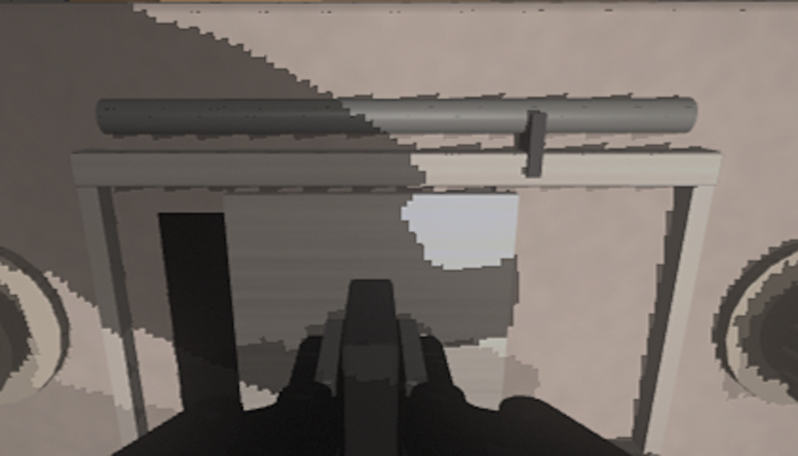

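The shutter's leading edge is at x≈518 and the cross mark at 536. Corrected for parallax that is about 2 mm short, which matches the 32.9 mm the tool moved. I'll nudge it 2 mm and settle.

```bash
python3 -m crank '[[[0,0.2,0],[0,0,0]],[[0,0,0],[0,0,0]],[[0,0,0],[0,0,0]],[[0,0,0],[0,0,0]],[[0,0,0],[0,0,0]]]'
python3 -m crank '[[[0,0,0],[0,0,0]],[[0,0,0],[0,0,0]],[[0,0,0],[0,0,0]],[[0,0,0],[0,0,0]],[[0,0,0],[0,0,0]]]'
python3 -c "
from h import *
print(r.hand_in())"
```

```text
clock: 10.65
tcp_pos: [0.5152, 0.0961, 0.0876]
orientation: [0.185, 3.135, -0.005]
contact_force: [-3.6, -6.1, 12.9]
grip_width: 0.013
gripper_force: 60.1
clock: 11.15
tcp_pos: [0.5152, 0.0961, 0.0877]
orientation: [0.185, 3.135, -0.006]
contact_force: [-3.8, -7.1, 13.2]
grip_width: 0.0136
gripper_force: 60.1
the job is handed in; nothing more can be done
None
```

I unscrewed the cap to its stop (turned about 1.36 rad) and handed the job in at 11 s with the gripper holding the shutter at about 35 mm of its 70 mm travel; the bucket, plunger cup and cruet were not touched, and no verdict came back.

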